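# Fit a timer module in its socket and snap its cover on

### The arm

A 7-joint arm with a two-finger parallel gripper is mounted at the origin on the work surface. World frame = base frame: x ahead of the robot, y to its left, z up, the work surface at z = 0. Lengths are in m, angles in rad, forces in N, time in s.
With the tool pointing down it reaches from about 0.425 to 0.925 m from the base axis. Payload 6.8 kg.
Tool frame: the origin (TCP) lies midway between the tips of the shut fingers; the grasp point (between the pads) lies r.grip_point_offset behind it (r.grip_point_offset is the distance from the TCP to the grasp point, in m); z points along the fingers, y is the direction in which the jaws open and shut (so a half turn about z gives the same grasp; the last joint's range is limited). The gripper opens to 85 mm and grips with 20 to 120 N. Pads are 22 mm wide; open, the fingers measure 114 mm over their backs; the gripper's body (76 mm by 85 mm) begins 54 mm behind the grasp point. The pads swing forward as they close: fully open they stand 13 mm farther back than shut.
Start: joints at [-1.411, 0.477, 0.022, 1.555, -0.011, 1.109, -0.083], TCP at [0.179, 0.651, 0.231] pointing down, gripper open.
Joint ranges: [-2.96, 2.96], [-0.34, 2.1], [-1.41, 1.46], [0.24, 2.44], [-1.37, 4.51], [0.17, 1.92], [-2.96, 2.96]. Speed limits (rad/s): [2.39, 2.39, 3.14, 3.14, 3.14, 3.14, 3.14].

### API

Orientations are given as a rotation vector (axis times angle).
In Python, from bench import r gives the robot as it stands. The module is installed in compiled form; this text tells all that it offers.
- The arm moves only by the tool play_rows, never from a script. Its argument "deltas" is a list of rows, each a list of 3 entries, a list of its own where there are three numbers: the finger opening in mm, from 0 to 85.4, then the shift along the tool's x, y, z in mm, then the turn, a rotation vector about the tool's x, y, z in rad. A call has 1 to 8 rows; each row is the pose to reach, as a shift and turn from the pose measured when the call began, along the tool's axes at that moment; what a row does not reach only later rows make up. A row lasts 1/8 s, in which the tool goes at most 62.5 mm and 10.7 degrees, less where a joint would pass 70% of its speed; a pose out of reach is approached as far as the arm can. A call with a gripper value outside its range is refused whole. The fingers move at their own pace and stop on an object; "squeeze" is the grip in N (left out, the last holds). Time passes only in rows, so rows that repeat a pose let the fingers close. It gives the time, the measured TCP pose, the force and the opening at its end, in the units of the state.
- r.get_obs(): the state, without advancing time (a new reading comes with each control period).
- r.grab_frame(name): name is "side" or "top"; returns (picture, depth): 384x512x3 uint8, red, green, blue; 384x512 float32, m along the optical axis (not along the pixel's ray), 0 where there is no reading.
- r.camera_model(name): a dict with "mtx" (3x3 intrinsics, pixels), "rvec" (rotation vector, rad) and "tvec" (3), from world to camera coordinates, as OpenCV has them. Camera axes: x right, y down, z forward; pixel columns grow to the right and rows downward; lengths in m; the calibration is good to about 2 mm. A picture is of the moment at which its call begins. camera_model takes no time and is no camera call.
- r.hand_in(): hands the job in, once; it reports no verdict.
The state is a dict: "clock": time; "joints": joint angles; "qvel": joint speeds; "tau": joint torques, N m; "tcp_pos": TCP position; "orientation": TCP orientation; "contact_force": force on the tool from outside, world axes, zero at the start; "moment": the same for the moment, N m; "grip_width": finger opening in m.
Only numpy, scipy, OpenCV 4.12 (cv2) and the standard library are available. Lean on these libraries where they do the work, as an engineer would, in place of code of your own. Each camera call takes 0.05 s, during which the arm holds its last target. There are 200 camera calls.

### The job

Take the timer module with the orange top from the sloped rack and plug it upright, fully home, into the socket on the rail. Then set the yellow cover square over it and press it straight down until both clip arms snap under the blue rims, and let go. Leave the blue-topped timer in the rack and do not disturb the other things on the bench.

Things in the scene. Friction and masses are not known exactly. Their poses are not given: they have to be found in the camera images.
- timer_orange_mid (a point): centre (half-way up) of the timer to fit: loose black block 36 (x) x 28 (y) x 52 (z) mm, 0.06 to 0.12 kg, orange top with a dial; its lowest 4 mm are stepped in to 32 x 24 mm. z is its own up axis; at the start it stands on the rack's slope, z leaning 30 degrees from vertical to the rack's front. Free at both y sides: pinch it across y
- timer_orange: the same orange timer; origin under its foot, 26 mm below its centre. In the rack a 15 mm high, 22 mm wide stop stands at its low (-x) side. It fits the socket either way round (half turn)
- rack: fixed white rack, its board 100 x 210 mm sloping at 30 degrees, low at its front (-x), high at +x; origin on the bench under its middle, x level, y across the slope. The two timers stand on it at y = +50 and -50 mm, their feet 40 mm above the bench, in either order
- socket_mouth (a point): middle of the mouth of the socket hole, in the level top face (52 mm above the bench) of a fixed silver block 64 (x) x 44 (y) mm on a rail; z up. The hole is 39 (x) x 31 (y) mm, 14 mm deep, its edge bevelled 2 mm; a timer fully home has its centre 12 mm above this point
- socket_base: the fixed mounting plate, 170 (x) x 120 (y) mm, that carries the block; origin on the bench below socket_mouth, same axes. Along both y edges of the block runs a blue rim, flush with its top, 6 mm high, overhanging to y = +-26 mm; the clips hook under these. Black terminals, 34 mm high, stand on the rail at x = +-56 to 82 mm
- cover_mid (a point): centre (half-way up) of the loose yellow cover, a box open below, 64 (x) x 52 (y) mm, 60 over its arms, 0.09 kg, standing on its two clip arms; z up. Its flat roof is 20.5 mm above this point; on it a black grip fin 40 (x) x 12 (y) mm rises to 46.5 mm above this point. The walls' lower edge is 25.5 mm below it. Home: this point 25.5 mm above socket_mouth
- cover: the same cover; origin at the foot of its clip arms, 46.5 mm under cover_mid. Fits either way round (half turn). When home its walls' lower edge rests on the block's top face. The arms, black, 36 mm wide, at both y sides, reach 21 mm below that edge. Their bevelled catches meet the rims in the last 17 mm and snap under within the last 1.5 mm; pressing takes 5 to 13 N, then it stops hard
- clip_left (a joint): sprung clip arm at the cover's +y side: 0 rad at rest, grows to about 0.1 as its catch is bent outward over the rim, returns to 0 once snapped under
- clip_right (a joint): the same for the clip arm at the cover's -y side
- screwdriver_grip (a point): screwdriver, red handle, lying loose on the bench; point on its handle; a bystander
- spanner_grip (a point): steel spanner lying loose on the bench; point on its handle; a bystander
- screw_jar: glass jar with blue cap, 60 mm across, 75 mm high, standing; origin under its centre; a bystander
- terminal_block: loose green terminal block 50 x 30 x 28 mm; origin under its centre; a bystander
- parts_bin: blue bin 160 x 110 x 60 mm, fixed on the bench; origin under its centre; a bystander
- timer_blue_mid (a point): centre (half-way up) of the other timer module, same size and shape as the orange one but with a blue top; stays in the rack; a bystander
There are look-alikes about, which are no part of the job. Leave any pink or purple look-alike of the timer_orange alone.

How it is judged:
By the outcome, as a careful person would: the job done as asked, in the order asked, and still so for the second after the job is handed in, with the robot touching nothing.
It also fails if it takes over 61 s, if anything falls off the work surface, if the arm or the gripper's body presses on something with over 40 N, if the wrist force passes 120 N, or if a joint passes its speed limit or range.

## Working session

There is one attempt and no reset: what is moved stays moved. The work goes in short steps, Python scripts to look and compute and a tool call to move; the robot and the scene stay as the last step left them, time stands still between calls to the robot, and variables do not carry over. Pictures are saved under pics/ and viewed, about 8 in all and at most 12, crops included, and the job is handed in when it is done.

Besides the shell and the picture viewer there is one more tool, called after "Call:" as name(argument=value, ...) on one line, values as JSON. play_rows: Moves the arm, as the interface text tells. Its arguments: {"type":"object","properties":{"deltas":{"type":"array"},"squeeze":{"type":"number"}},"required":["deltas"]}

```bash
mkdir -p pics; cat > h.py <<'E'
import numpy as np, cv2
from bench import r
from scipy.spatial.transform import Rotation as R
def grab(n,save=None):
    p,d=r.grab_frame(n)
    np.savez(f'{n}.npz',p=p,d=d)
    if save: cv2.imwrite(f'pics/{save}.png',cv2.cvtColor(p,cv2.COLOR_RGB2BGR))
    return p,d
def cam(n):
    c=r.camera_model(n); return np.array(c['mtx']),R.from_rotvec(np.ravel(c['rvec'])).as_matrix(),np.ravel(c['tvec'])
def ray(n,u,v):
    K,Rm,t=cam(n); d=Rm.T@np.linalg.solve(K,[u,v,1.]); return -Rm.T@t,d
def onz(n,u,v,z):
    o,d=ray(n,u,v); return o+d*(z-o[2])/d[2]
def pts(n,d):
    K,Rm,t=cam(n); v,u=np.indices(d.shape)
    c=np.stack([(u-K[0,2])/K[0,0]*d,(v-K[1,2])/K[1,1]*d,d],-1)
    return (c-t)@Rm
E
python3 - <<'E'
from h import *
a,_=grab('top','t1'); b,_=grab('side','s1')
o=r.get_obs(); print(o['clock'],o['tcp_pos'],o['orientation'],r.grip_point_offset,o['contact_force'])
for n in('top','side'): print(n,-cam(n)[1].T@cam(n)[2],cam(n)[1][2],cam(n)[0][0,0])
E
```

```text
0.1 [0.17846898 0.65042564 0.23042495] [-4.19313248e-01 -3.11338307e+00  2.59056726e-03] 0.0187 [-0.87537816 -0.05886744 -0.08779586]
top [ 0.35330985 -0.01762812  1.00647869] [ 0.21535532 -0.02057969 -0.97631888] 363.8816655470992
side [-0.00314496 -0.54024723  1.0489024 ] [ 0.45518896  0.39939479 -0.7957932 ] 458.365765854814
```

View pics/t1.png

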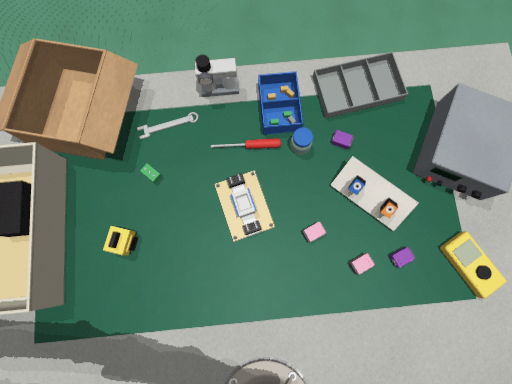

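View pics/s1.png

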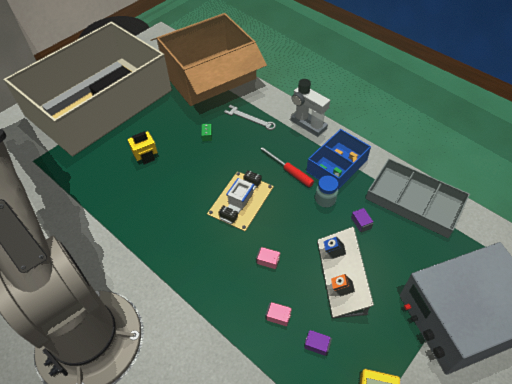

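Top view: orange timer (389,209), blue timer (357,186), and look-alikes pink (315,232), (363,263) and purple (343,139), (403,257). The cover is at (119,241), and the yellow meter at (473,263) is not it. The socket is at (244,204). I choose the orange-topped block in the rack and check it in a close crop.

```bash
python3 - <<'E'
from h import *
t=cv2.imread('pics/t1.png'); s=cv2.imread('pics/s1.png')
def c(im,u,v,w=40): return cv2.resize(im[v-w:v+w,u-w:u+w],(260,260),interpolation=cv2.INTER_CUBIC)
cv2.imwrite('pics/c1.png',np.vstack([np.hstack([c(t,375,195,50),c(t,244,205),c(t,119,241,25)]),np.hstack([c(s,345,270,50),c(s,241,197),c(s,143,148,25)])]))
for n in('top','side'):
    z=np.load(n+'.npz');p,d=z['p'],z['d'];P=pts(n,d);h=cv2.cvtColor(p,cv2.COLOR_RGB2HSV)
    def rep(name,m,box):
        u0,v0,u1,v1=box; k=np.zeros(m.shape,bool);k[v0:v1,u0:u1]=1;m=m&k&(d>0)
        q=P[m]; vv,uu=np.nonzero(m); print(n,name,len(q),'px',uu.mean().round(1),vv.mean().round(1),'med',np.median(q,0).round(4),'mn',q.min(0).round(3),'mx',q.max(0).round(3))
    H,S,V=h[...,0],h[...,1],h[...,2]
    T=n=='top'
    rep('orange',(H<16)&(S>150)&(V>100),(370,190,410,230) if T else (325,265,365,305))
    rep('blue',(H>100)&(H<125)&(S>150),(340,170,372,200) if T else (318,230,350,260))
    rep('yellow',(H>20)&(H<35)&(S>150)&(V>100),(95,215,145,265) if T else (120,125,165,170))
    rep('rim',(H>100)&(H<130)&(S>110),(222,182,268,228) if T else (215,170,265,220))
    m=(H>12)&(H<32)&(S>60)&(V>150); rep('plate',m,(205,160,285,250) if T else (195,160,280,235))
    b=P[...,2]; rep('rackwhite',(S<60)&(V>150)&(b>0.01),(325,150,420,235) if T else (312,222,378,322))
E
```

```text
top orange 81 px 387.9 209.1 med [ 0.4585 -0.3572  0.0851] mn [ 0.441 -0.377  0.077] mx [ 0.476 -0.342  0.099]
top blue 68 px 355.5 186.1 med [ 0.5256 -0.284   0.0848] mn [ 0.509 -0.306  0.075] mx [ 0.543 -0.27   0.098]
top yellow 121 px 127.1 242.0 med [0.4425 0.3162 0.0519] mn [0.413 0.304 0.02 ] mx [0.472 0.34  0.089]
top rim 35 px 240.2 202.6 med [0.518  0.0286 0.0524] mn [ 0.485 -0.022  0.049] mx [0.552 0.039 0.055]
top plate 1408 px 243.8 205.8 med [0.5143 0.0172 0.0052] mn [ 0.424 -0.067 -0.   ] mx [0.613 0.084 0.036]
top rackwhite 2454 px 373.9 192.1 med [ 0.5115 -0.3426  0.0466] mn [ 0.409 -0.445  0.013] mx [ 0.614 -0.202  0.096]
side orange 106 px 338.5 282.0 med [ 0.4544 -0.3625  0.0845] mn [ 0.439 -0.383  0.071] mx [ 0.475 -0.344  0.098]
side blue 62 px 330.2 244.1 med [ 0.5214 -0.2897  0.0852] mn [ 0.509 -0.306  0.078] mx [ 0.542 -0.272  0.098]
side yellow 375 px 142.1 145.9 med [0.4392 0.3224 0.0638] mn [ 0.409  0.3   -0.003] mx [0.518 0.435 0.093]
side rim 57 px 242.7 190.5 med [ 0.5207 -0.0121  0.0519] mn [ 0.481 -0.025  0.015] mx [0.578 0.038 0.057]
side plate 1047 px 242.4 203.0 med [ 0.5069 -0.0198  0.0044] mn [ 0.423 -0.069 -0.003] mx [0.611 0.083 0.049]
side rackwhite 2355 px 346.6 273.8 med [ 0.5062 -0.3583  0.0489] mn [ 0.409 -0.447  0.013] mx [ 0.613 -0.24   0.096]
```

View pics/c1.png

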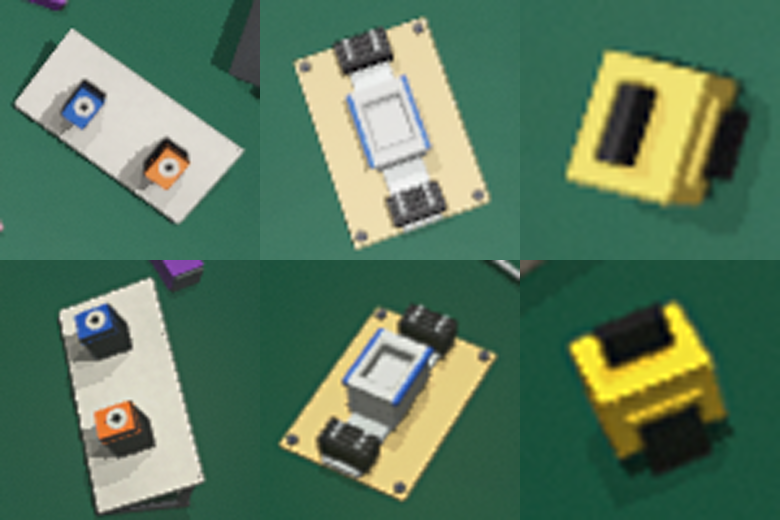

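The crops confirm it: the orange-topped timer is the low-right block in the rack, blue is the other one, and the socket and the cover (black fin and clip arms) are clear. Now I measure by rays onto planes.

```bash
cat >> h.py <<'E'
def onpl(n,uv,p0,nn):
    o,_=ray(n,0,0); D=np.array([ray(n,*q)[1] for q in uv]); return o+D*(((p0-o)@nn)/(D@nn))[:,None]
def hull(m):
    c,_=cv2.findContours(m.astype(np.uint8),cv2.RETR_EXTERNAL,cv2.CHAIN_APPROX_NONE)
    c=max(c,key=cv2.contourArea); return cv2.convexHull(c)[:,0].astype(float)
def rect(xy):
    (cx,cy),(w,h),a=cv2.minAreaRect((xy*1000).astype(np.float32))
    if w<h: w,h,a=h,w,a+90
    return np.round([cx,cy,w,h,(a+90)%180-90],1)   # long-axis angle, deg
def box(m,b):
    k=np.zeros(m.shape,bool);u0,v0,u1,v1=b;k[v0:v1,u0:u1]=1;return m&k
E
cat > m.py <<'E'
from h import *
ez=np.array([0,0,1.])
for n in('top','side'):
    z=np.load(n+'.npz');p,d=z['p'],z['d'];P=pts(n,d);h=cv2.cvtColor(p,cv2.COLOR_RGB2HSV)
    H,S,V=[h[...,i] for i in range(3)];Z=P[...,2];T=n=='top'
    go=lambda m,b,zz:rect(onpl(n,hull(box(m,b)),ez*zz,ez)[:,:2])
    print(n,'plate',go((H>12)&(H<32)&(S>50)&(V>120),(205,160,285,250) if T else (195,160,280,235),.005))
    print(n,'blocktop',go((Z>.045)&(Z<.06),(222,182,268,228) if T else (215,170,265,220),.052))
    print(n,'roof',go((Z>.06)&(Z<.1)&(H>18)&(H<38)|(Z>.06)&(V<60)&(Z<.1),(95,215,145,265) if T else (120,125,165,170),.067))
    print(n,'fin',go((V<70)&(Z>.08)&(Z<.11),(95,215,135,265) if T else (120,125,165,170),.093))
    rk=box((S<60)&(V>140)&(Z>.008),(325,150,420,235) if T else (312,222,378,322))
    vv,uu=np.nonzero(rk);q=P[rk];A=np.c_[q[:,:2],np.ones(len(q))];c=np.linalg.lstsq(A,q[:,2],rcond=None)[0]
    nn=np.array([-c[0],-c[1],1]);nn/=np.linalg.norm(nn);yaw=np.arctan2(c[1],c[0])
    print(n,'rack normal tilt',np.degrees(np.arccos(nn[2])).round(1),'upslope yaw',np.degrees(yaw).round(1))
    W=onpl(n,hull(rk),q.mean(0),nn); e1=np.array([np.cos(yaw),np.sin(yaw),0]);e2=np.array([-e1[1],e1[0],0])
    print(n,'rack rect centre(mm)/ang',go(rk,(325,150,420,235) if T else (312,222,378,322),.045), rect(np.c_[W@np.cross(e2,nn),W@e2]))
    nt=np.array([-np.sin(np.pi/6)*e1[0],-np.sin(np.pi/6)*e1[1],np.cos(np.pi/6)])
    for nm,m,b in(('orange',(H<18)&(S>140)&(V>100),(370,190,410,230) if T else (325,265,365,305)),):
        W=onpl(n,hull(box(m,b)),ez*.085,nt); ex=np.cross(e2,nt)
        rr=rect(np.c_[W@ex,W@e2]); print(n,nm,rr,'centroid',onz(n,*(hull(box(m,b)).min(0)+hull(box(m,b)).max(0))/2,.085))
        g=rr[0]/1e3*ex+rr[1]/1e3*e2; print('  topcentre',(g+nt*(.085/nt[2]*0)).round(4))
        print('  mean',W.mean(0).round(4))
E
python3 m.py
```

```text
top plate [509.1  46.3 169.6  41.6  13.9]
top blocktop [519.4   8.7  64.9  52.   13.5]
top roof [449.8 338.7  63.4  54.6 -19.3]
top fin [448.2 336.1  35.8  12.9 -19.5]
top rack normal tilt 38.8 upslope yaw 130.7
top rack rect centre(mm)/ang [ 510.1 -343.5  213.9  104.    46.9] [-436.6 -155.8  250.4  185.9  -79.6]
top orange [-791.2  -46.    83.2   38.5   -3.3] centroid [ 0.45764027 -0.36060133  0.085     ]
  topcentre [ 0.4817 -0.4895 -0.3956]
  mean [ 0.5017 -0.5102 -0.3272]
side plate [527.  -30.7 170.3  44.5  14. ]
side blocktop [515.9   6.4  70.   53.7  13.7]
side roof [448.  338.1  65.1  64.7  70.9]
side fin [446.2 332.   37.9  25.1 -17.4]
side rack normal tilt 17.8 upslope yaw -175.3
side rack rect centre(mm)/ang [ 511.3 -343.1  230.3   98.6   47. ] [-449.   381.   295.1  108.    37.4]
side orange [-645.6  348.6   91.6   38.7  -18.7] centroid [ 0.45811062 -0.36326355  0.085     ]
  topcentre [ 0.586  -0.3012 -0.3228]
  mean [ 0.6212 -0.3011 -0.258 ]
```

```bash
cat > m2.py <<'E'
from h import *
ez=np.array([0,0,1.])
for n in('top','side'):
    z=np.load(n+'.npz');p,d=z['p'],z['d'];P=pts(n,d);h=cv2.cvtColor(p,cv2.COLOR_RGB2HSV)
    H,S,V=[h[...,i] for i in range(3)];Z=P[...,2];T=n=='top'
    rk=box((S<60)&(V>140)&(Z>.008)&(Z<.1),(325,150,420,235) if T else (312,222,378,322))
    q=P[cv2.erode(rk.astype(np.uint8),np.ones((3,3)))>0]
    for _ in range(6):
        c=np.linalg.lstsq(np.c_[q[:,:2],np.ones(len(q))],q[:,2],rcond=None)[0]
        e=q[:,2]-np.c_[q[:,:2],np.ones(len(q))]@c; q=q[abs(e)<max(.003,2*e.std())]
    print(n,len(q),'slope',np.degrees(np.arctan(np.hypot(*c[:2]))).round(1),'yaw',np.degrees(np.arctan2(c[1],c[0])).round(1))
    y=np.radians(136.9);e1=np.array([np.cos(y),np.sin(y),0]) 
    if e1[:2]@c[:2]<0:e1=-e1
    e2=np.cross(ez,e1); nt=ez*np.cos(np.pi/6)-e1*.5; ex=np.cross(e2,nt)
    m=box((H<18)&(S>140)&(V>100),(370,190,410,230) if T else (325,265,365,305))
    hl=hull(m); uv=(hl.min(0)+hl.max(0))/2; p0=onz(n,*uv,.085)
    W=onpl(n,hl,p0,nt)-p0; rr=rect(np.c_[W@ex,W@e2]); g=p0+ex*rr[0]/1e3+e2*rr[1]/1e3
    print(n,'orange',rr,'top centre',g.round(4),'mid',(g-.026*nt).round(4),'depth z on mask',np.median(Z[m]).round(4))
    pl=box((H>10)&(H<34)&(S>40)&(V>110)&(Z<.03),(205,160,285,250) if T else (195,160,280,235))
    print(n,'plate',rect(onpl(n,cv2.convexHull(np.argwhere(pl)[:,::-1].astype(np.int32))[:,0].astype(float),ez*.005,ez)[:,:2]))
    rm=box((H>100)&(H<130)&(S>110)&(Z>.044),(222,182,268,228) if T else (215,170,265,220))
    print(n,'rims',rect(onpl(n,cv2.convexHull(np.argwhere(rm)[:,::-1].astype(np.int32))[:,0].astype(float),ez*.052,ez)[:,:2]))
E
python3 m2.py
```

```text
top 1621 slope 29.8 yaw -43.1
top orange [ 0.6 -0.1 35.6 26.4  0.4] top centre [ 0.458  -0.361   0.0853] mid [ 0.4674 -0.3699  0.0628] depth z on mask 0.0849
top plate [518.3   8.  170.9 120.4  13.9]
top rims [518.6   8.6  57.2  50.3  14.1]
side 1572 slope 30.2 yaw -42.9
side orange [-0.6  1.2 37.3 25.8  0.2] top centre [ 0.4586 -0.362   0.0847] mid [ 0.468  -0.3709  0.0622] depth z on mask 0.0845
side plate [518.1   6.9 171.  121.7  14. ]
side rims [518.2   6.4  64.1  52.4  14.2]
```

```bash
cat >> h.py <<'E'
def plan(pos,z,y):
    """shift (mm) and turn (rad) in tool axes from now to the TCP pose; the nearer of the two half-turn grasps, both shown"""
    o=r.get_obs();C=R.from_rotvec(o['orientation']);z=np.array(z)/np.linalg.norm(z);y=np.array(y,float);y-=z*(y@z);y/=np.linalg.norm(y)
    print('t',round(o['clock'],2),'tcp',np.round(o['tcp_pos'],4),'shift',(C.inv().apply(np.array(pos)-o['tcp_pos'])*1000).round(1),'q',np.round(o['joints'],2),'F',np.round(o['contact_force'],1),'w',round(o['grip_width']*1000,1))
    for s in(1,-1):
        print('   turn',s,(C.inv()*R.from_matrix(np.c_[np.cross(s*y,z),s*y,z])).as_rotvec().round(3))
def yaw(a): a=np.radians(a); return np.array([np.cos(a),np.sin(a),0])
DN=np.array([0,0,-1.]); E1=yaw(-43); E2=yaw(47); ZT=np.array([0,0,np.cos(np.pi/6)])-.5*E1
OM=np.array([.4677,-.3704,.0625]); SK=np.array([.5183,.0072,.052]); CV=np.array([.4485,.3370,.0465])
E
python3 - <<'E'
from h import *
o=r.get_obs(); print(R.from_rotvec(o['orientation']).as_matrix().round(3))
plan([.52,.1,.28],DN,E2)
plan(OM+ZT*(.07),-ZT,E2)
E
```

```text
[[-0.964  0.265 -0.   ]
 [ 0.265  0.964 -0.002]
 [-0.    -0.002 -1.   ]]
t 0.1 tcp [0.1785 0.6504 0.2304] shift [-475.  -440.5  -48.8] q [-1.41  0.48  0.02  1.56 -0.01  1.11 -0.08] F [-0.9 -0.1 -0.1] w 85.9
   turn 1 [-0.002  0.001  0.483]
   turn -1 [-1.000e-03 -2.000e-03 -2.659e+00]
t 0.1 tcp [0.1785 0.6504 0.2304] shift [-518.  -891.5  108.8] q [-1.41  0.48  0.02  1.56 -0.01  1.11 -0.08] F [-0.9 -0.1 -0.1] w 85.9
   turn 1 [ 0.125 -0.513  0.472]
   turn -1 [ 0.69   0.168 -2.579]
```

Call:
play_rows(deltas=[[85,[-60,-20,-6],[0,0,0.06]],[85,[-120,-50,-12],[0,0,0.12]],[85,[-180,-90,-18],[0,0,0.18]],[85,[-240,-140,-24],[0,0,0.24]],[85,[-300,-190,-30],[0,0,0.3]],[85,[-350,-240,-36],[0,0,0.36]],[85,[-400,-290,-42],[0,0,0.42]],[85,[-440,-340,-48],[0,0,0.48]]])

```text
clock: 1.1
tcp_pos: [0.4839, 0.2626, 0.2731]
orientation: [1.15, 2.923, -0.003]
contact_force: [0.0, -0.3, -0.5]
grip_width: 0.0851
```

```bash
python3 - <<'E'
from h import *
plan(OM+ZT*(.09),-ZT,E2)
E
```

```text
t 1.1 tcp [0.4839 0.2626 0.2731] shift [-374.4 -474.   133.7] q [-0.85  0.23  0.29  1.82 -0.07  1.1   0.28] F [ 0.  -0.3 -0.5] w 85.1
   turn 1 [-0.001 -0.523  0.001]
   turn -1 [ 8.120e-01 -2.000e-03 -3.034e+00]
```

Call:
play_rows(deltas=[[85,[-40,-45,0],[0,-0.06,0]],[85,[-80,-95,0],[0,-0.13,0]],[85,[-120,-145,0],[0,-0.2,0]],[85,[-160,-195,0],[0,-0.26,0]],[85,[-200,-245,10],[0,-0.33,0]],[85,[-240,-295,30],[0,-0.4,0]],[85,[-280,-345,50],[0,-0.46,0]],[85,[-315,-395,70],[0,-0.523,0]]])

```text
clock: 2.1
tcp_pos: [0.447, -0.2261, 0.2093]
orientation: [0.966, 2.457, -0.26]
contact_force: [0.8, -1.5, -0.9]
grip_width: 0.0852
```

```bash
python3 - <<'E'
from h import *
plan(OM+ZT*(.07),-ZT,E2)
E
```

```text
t 2.1 tcp [ 0.447  -0.2261  0.2093] shift [-24.5 -91.5 113.9] q [-0.48 -0.02  0.65  2.38  0.75  0.43  0.35] F [ 0.8 -1.5 -0.9] w 85.2
   turn 1 [0.001 0.002 0.001]
   turn -1 [-4.00e-03  1.00e-03 -3.14e+00]
```

Call:
play_rows(deltas=[[85,[-12,-46,20],[0,0,0]],[85,[-24,-91,40],[0,0,0]],[85,[-24.5,-91.5,75],[0,0,0]],[85,[-24.5,-91.5,114],[0,0,0]],[85,[-24.5,-91.5,114],[0,0,0]]])

```text
clock: 2.72
tcp_pos: [0.4322, -0.344, 0.1461]
orientation: [0.956, 2.462, -0.317]
contact_force: [-0.2, -1.1, 0.6]
grip_width: 0.0852
```

```bash
python3 - <<'E'
from h import *
plan(OM-ZT*(.007),-ZT,E2)
a,_=grab('top');b,_=grab('side')
c=lambda im,u,v:cv2.resize(im[v-50:v+50,u-50:u+50],(400,400),interpolation=cv2.INTER_CUBIC)
cv2.imwrite('pics/g1.png',np.hstack([c(a,380,200),c(b,345,270)])[...,::-1])
E
```

```text
t 2.73 tcp [ 0.4322 -0.344   0.1461] shift [  4.8   8.8 101.1] q [0.34 0.21 0.12 2.33 1.05 0.19 0.28] F [-0.2 -1.1  0.6] w 85.2
   turn 1 [-0.037  0.011  0.019]
   turn -1 [-0.018 -0.058 -3.122]
```

View pics/g1.png

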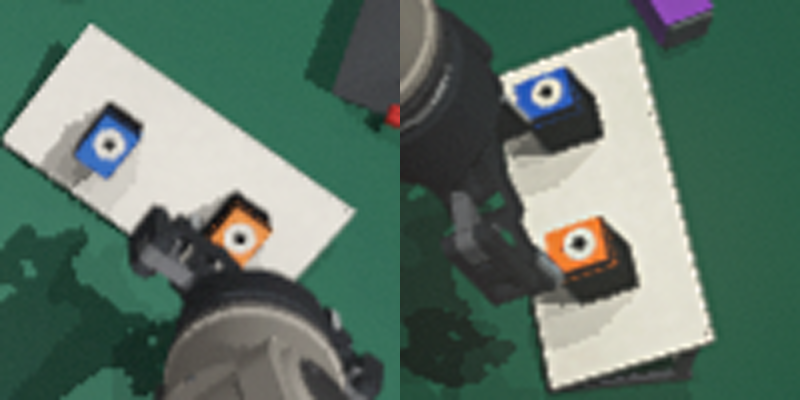

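The view shows the open jaws up-axis of the orange timer (top crop 240,238), with blue well clear. I line up and advance.

Call:
play_rows(deltas=[[85,[5,9,0],[-0.037,0.011,0.019]],[85,[5,9,15],[-0.037,0.011,0.019]],[85,[5,9,30],[-0.037,0.011,0.019]],[85,[5,9,40],[-0.037,0.011,0.019]],[85,[5,9,40],[-0.037,0.011,0.019]]])

```text
clock: 3.45
tcp_pos: [0.446, -0.351, 0.1072]
orientation: [0.973, 2.462, -0.264]
contact_force: [0.8, 0.1, 0.1]
grip_width: 0.0851
```

```bash
python3 - <<'E'
from h import *
plan(OM-ZT*(.007),-ZT,E2)
E
```

```text
t 3.45 tcp [ 0.446  -0.351   0.1072] shift [-3.1  1.  60.3] q [ 0.58  0.32 -0.12  2.3   1.47  0.18 -0.13] F [0.8 0.1 0.1] w 85.1
   turn 1 [-0.005 -0.004 -0.001]
   turn -1 [-0.006  0.008  3.14 ]
```

Call:
play_rows(deltas=[[85,[-3,1,10],[-0.005,-0.004,0]],[85,[-3,1,20],[-0.005,-0.004,0]],[85,[-3,1,30],[-0.005,-0.004,0]],[85,[-3,1,40],[-0.005,-0.004,0]],[85,[-3,1,48],[-0.005,-0.004,0]],[85,[-3,1,48],[-0.005,-0.004,0]]])

```text
clock: 4.2
tcp_pos: [0.4657, -0.3683, 0.0672]
orientation: [0.969, 2.459, -0.261]
contact_force: [-0.2, -0.4, 0.5]
grip_width: 0.0847
```

```bash
python3 - <<'E'
from h import *
plan(OM-ZT*(.007),-ZT,E2)
E
```

```text
t 4.2 tcp [ 0.4657 -0.3683  0.0672] shift [-0.1 -0.1 12.5] q [ 0.7   0.44 -0.24  2.26  1.85  0.23 -0.47] F [-0.2 -0.4  0.5] w 84.7
   turn 1 [-0.001 -0.     0.   ]
   turn -1 [ 1.000e-03 -2.000e-03 -3.142e+00]
```

Call:
play_rows(deltas=[[85,[0,0,6],[0,0,0]],[85,[0,0,12.5],[0,0,0]],[50,[0,0,12.5],[0,0,0]],[30,[0,0,12.5],[0,0,0]],[20,[0,0,12.5],[0,0,0]],[20,[0,0,12.5],[0,0,0]],[20,[0,0,12.5],[0,0,0]],[20,[0,0,12.5],[0,0,0]]], squeeze=50)

```text
clock: 5.2
tcp_pos: [0.4701, -0.3726, 0.0566]
orientation: [0.969, 2.459, -0.261]
contact_force: [-2.4, 2.1, 5.3]
grip_width: 0.0275
```

```bash
python3 - <<'E'
from h import *
plan(OM-ZT*(.007),-ZT,E2)
plan(OM-ZT*(.007)+[0,0,.03]+ZT*.05,-ZT,E2)
E
```

```text
t 5.2 tcp [ 0.4701 -0.3726  0.0566] shift [-0.1 -0.   0.2] q [ 0.73  0.47 -0.27  2.25  1.91  0.25 -0.52] F [-2.4  2.1  5.3] w 27.5
   turn 1 [-0.001 -0.     0.   ]
   turn -1 [ 0.000e+00 -2.000e-03 -3.142e+00]
t 5.2 tcp [ 0.4701 -0.3726  0.0566] shift [-15.1  -0.1 -75.7] q [ 0.73  0.47 -0.27  2.25  1.91  0.25 -0.52] F [-2.4  2.1  5.3] w 27.5
   turn 1 [-0.001 -0.     0.   ]
   turn -1 [ 0.000e+00 -2.000e-03 -3.142e+00]
```

Call:
play_rows(deltas=[[20,[0,0,-8],[0,0,0]],[20,[0,0,-20],[0,0,0]],[20,[0,0,-35],[0,0,0]],[20,[0,0,-50],[0,0,0]],[20,[-10,0,-65],[0,0.06,0]],[20,[-25,0,-80],[0,0.15,0]],[20,[-45,0,-95],[0,0.25,0]],[20,[-60,0,-105],[0,0.35,0]]])

```text
clock: 6.2
tcp_pos: [0.4607, -0.3826, 0.1605]
orientation: [1.084, 2.651, -0.246]
contact_force: [-0.3, -2.2, -1.4]
grip_width: 0.0274
```

```bash
python3 - <<'E'
from h import *
plan(SK+[0,0,.075],DN,yaw(104))
E
```

```text
t 6.2 tcp [ 0.4607 -0.3826  0.1605] shift [228.4 317.8 -57. ] q [ 0.86  0.33 -0.41  2.03  0.51  0.58  0.89] F [-0.3 -2.2 -1.4] w 27.4
   turn 1 [-0.211  0.255 -1.012]
   turn -1 [0.296 0.245 2.1  ]
```

Call:
play_rows(deltas=[[20,[10,15,-30],[-0.02,0.06,-0.06]],[20,[40,55,-50],[-0.05,0.1,-0.18]],[20,[75,105,-60],[-0.08,0.13,-0.34]],[20,[110,155,-70],[-0.11,0.16,-0.5]],[20,[145,205,-80],[-0.14,0.19,-0.65]],[20,[175,250,-80],[-0.17,0.22,-0.8]],[20,[205,290,-80],[-0.19,0.24,-0.93]],[20,[228,318,-80],[-0.211,0.255,-1.012]]])

```text
clock: 7.2
tcp_pos: [0.5144, 0.0157, 0.1487]
orientation: [0.391, -3.117, -0.003]
contact_force: [-0.1, -0.2, -1.8]
grip_width: 0.0273
```

```bash
python3 - <<'E'
from h import *
plan(SK+[0,0,.055],DN,yaw(104))
E
```

```text
t 7.2 tcp [0.5144 0.0157 0.1487] shift [-1.7 -9.2 41.7] q [ 0.52  0.44 -0.83  1.97  0.41  0.91  1.3 ] F [-0.1 -0.2 -1.8] w 27.3
   turn 1 [ 0.002 -0.     0.006]
   turn -1 [ 0.000e+00  3.000e-03 -3.136e+00]
```

Call:
play_rows(deltas=[[20,[-1.7,-9.2,14],[0.002,0,0.006]],[20,[-1.7,-9.2,28],[0.002,0,0.006]],[20,[-1.7,-9.2,42],[0.002,0,0.006]],[20,[-1.7,-9.2,42],[0.002,0,0.006]]])

```text
clock: 7.7
tcp_pos: [0.5171, 0.0063, 0.1054]
orientation: [0.38, -3.116, 0.0]
contact_force: [0.4, -0.0, 0.2]
grip_width: 0.0276
```

```bash
python3 - <<'E'
from h import *
plan(SK+[0,0,.007],DN,yaw(104))
a,_=grab('top');b,_=grab('side')
c=lambda im,u,v:cv2.resize(im[v-35:v+35,u-35:u+35],(400,400),interpolation=cv2.INTER_CUBIC)
cv2.imwrite('pics/g2.png',np.hstack([c(a,244,205),c(b,241,190)])[...,::-1])
E
```

```text
t 7.7 tcp [0.5171 0.0063 0.1054] shift [-1.5  0.6 46.4] q [ 0.49  0.5  -0.78  2.    0.48  0.83  1.25] F [ 0.4 -0.   0.2] w 27.6
   turn 1 [ 0.    -0.003 -0.002]
   turn -1 [-0.004 -0.     3.14 ]
```

View pics/g2.png

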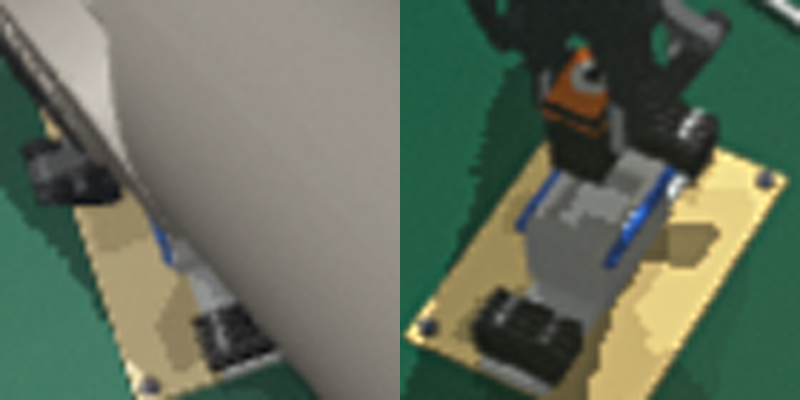

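Side view: the timer is upright in the jaws over the block (orange top near 580,85), with the rims visible. The tolerance at entry (step plus bevel) is about 5 mm, so I lower it and watch the force.

Call:
play_rows(deltas=[[20,[-1.5,0.6,10],[0,-0.003,0]],[20,[-1.5,0.6,20],[0,-0.003,0]],[20,[-1.5,0.6,28],[0,-0.003,0]],[20,[-1.5,0.6,33],[0,-0.003,0]],[20,[-1.5,0.6,37],[0,-0.003,0]],[20,[-1.5,0.6,37],[0,-0.003,0]]])

```text
clock: 8.55
tcp_pos: [0.5195, 0.0079, 0.0695]
orientation: [-0.381, 3.116, 0.001]
contact_force: [-0.3, 0.2, -1.1]
grip_width: 0.0275
```

```bash
python3 - <<'E'
from h import *
plan(SK+[0,0,.007],DN,yaw(104)); print(r.get_obs()['moment'])
E
```

```text
t 8.55 tcp [0.5195 0.0079 0.0695] shift [ 1.3 -0.4 10.5] q [ 0.45  0.56 -0.74  2.02  0.54  0.77  1.2 ] F [-0.3  0.2 -1.1] w 27.5
   turn 1 [ 0.     0.002 -0.001]
   turn -1 [ 0.004 -0.     3.141]
[-0.00459188 -0.02502006  0.0179314 ]
```

Call:
play_rows(deltas=[[20,[1,-0.4,3],[0,0,0]],[20,[1,-0.4,6],[0,0,0]],[20,[1,-0.4,9],[0,0,0]],[20,[1,-0.4,11],[0,0,0]],[20,[1,-0.4,13],[0,0,0]]])

```text
clock: 9.18
tcp_pos: [0.5187, 0.0077, 0.0564]
orientation: [-0.381, 3.116, 0.001]
contact_force: [0.4, 1.8, 0.8]
grip_width: 0.0275
```

```bash
python3 - <<'E'
from h import *
plan(SK+[0,0,.007],DN,yaw(104)); print(r.get_obs()['moment'])
E
```

```text
t 9.18 tcp [0.5187 0.0077 0.0564] shift [ 0.5 -0.4 -2.6] q [ 0.44  0.57 -0.73  2.03  0.56  0.74  1.18] F [0.4 1.8 0.8] w 27.5
   turn 1 [ 0.001  0.003 -0.001]
   turn -1 [ 4.000e-03 -1.000e-03  3.141e+00]
[ 0.64572022  0.00682974 -0.0188288 ]
```

Call:
play_rows(deltas=[[20,[0.5,-0.4,1],[0,0.003,0]],[20,[0.5,-0.4,2],[0,0.003,0]],[20,[0.5,-0.4,2],[0,0.003,0]]])

```text
clock: 9.55
tcp_pos: [0.5189, 0.0077, 0.0561]
orientation: [-0.382, 3.118, -0.001]
contact_force: [-5.3, 1.4, 19.1]
grip_width: 0.0273
```

```bash
python3 - <<'E'
from h import *
plan(SK+[0,0,.007],DN,yaw(104)); print(r.get_obs()['moment'])
b,_=grab('side')
c=lambda im,u,v:cv2.resize(im[v-30:v+30,u-30:u+30],(500,500),interpolation=cv2.INTER_CUBIC)
cv2.imwrite('pics/g3.png',c(b,241,188)[...,::-1])
E
```

```text
t 9.55 tcp [0.5189 0.0077 0.0561] shift [ 0.7 -0.4 -2.9] q [ 0.44  0.58 -0.72  2.03  0.56  0.75  1.18] F [-5.3  1.4 19.1] w 27.3
   turn 1 [-0.     0.    -0.001]
   turn -1 [1.000e-03 1.000e-03 3.141e+00]
[0.31650366 1.42153461 0.01042418]
```

View pics/g3.png

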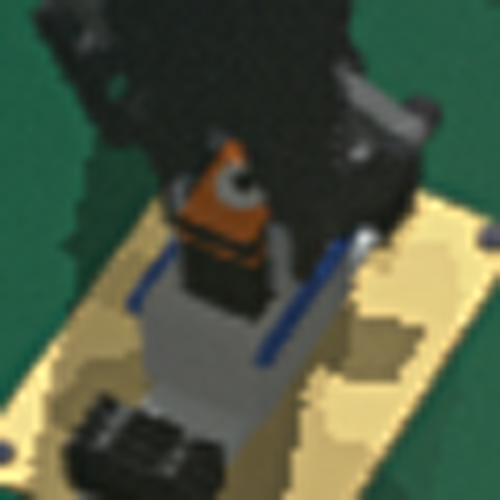

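Seated with a hard stop (19 N), orange top low over the block. I release, retract and verify.

Call:
play_rows(deltas=[[20,[0,0,0],[0,0,0]],[50,[0,0,0],[0,0,0]],[85,[0,0,0],[0,0,0]],[85,[0,0,0],[0,0,0]],[85,[0,0,-20],[0,0,0]],[85,[0,0,-60],[0,0,0]],[85,[0,0,-110],[0,0,0]],[85,[0,20,-160],[0,0,0]]])

```text
clock: 10.6
tcp_pos: [0.5141, 0.0262, 0.2187]
orientation: [-0.378, 3.118, -0.001]
contact_force: [0.9, -0.8, 0.4]
grip_width: 0.0853
```

```bash
python3 - <<'E'
from h import *
plan(CV+[0,0,.125],DN,yaw(70.7))
E
```

```text
t 10.6 tcp [0.5141 0.0262 0.2187] shift [-10.6 317.5  46.9] q [ 0.56  0.35 -0.89  1.9   0.32  1.03  1.35] F [ 0.9 -0.8  0.4] w 85.3
   turn 1 [-0.001  0.001  0.578]
   turn -1 [-2.000e-03 -1.000e-03 -2.563e+00]
```

```bash
python3 - <<'E'
from h import *
a,_=grab('top');b,_=grab('side')
c=lambda im,u,v,w=26:cv2.resize(im[v-w:v+w,u-w:u+w],(390,390),interpolation=cv2.INTER_CUBIC)
cv2.imwrite('pics/g4.png',np.hstack([c(a,119,241),c(b,143,148)])[...,::-1])
ez=np.array([0,0,1.])
for n in('top','side'):
    z=np.load(n+'.npz');p,d=z['p'],z['d'];P=pts(n,d);h=cv2.cvtColor(p,cv2.COLOR_RGB2HSV)
    H,S,V=[h[...,i] for i in range(3)];Z=P[...,2];T=n=='top'
    b=(95,215,145,265) if T else (120,125,165,170)
    y=(H>18)&(H<38)&(S>120)&(V>90)
    for nm,m,zz in(('roof',(Z>.062)&(Z<.072)&y,.067),('fin',(Z>.086)&(Z<.1),.093)):
        print(n,nm,rect(onpl(n,cv2.convexHull(np.argwhere(box(m,b))[:,::-1].astype(np.int32))[:,0].astype(float),ez*zz,ez)[:,:2]), np.median(P[box(m,b)],0).round(4))
    m=box((H<18)&(S>140)&(V>90)&(Z>.06)&(Z<.12),(222,170,268,228) if T else (215,160,265,220))
    if m.sum()>20: print(n,'orange',m.sum(),rect(onpl(n,hull(m),ez*.09,ez)[:,:2]),np.median(P[m],0).round(4))
E
```

```text
top roof [450.  339.3  63.4  53.5 -19.1] [0.4485 0.3335 0.0676]
top fin [449.8 338.6  39.2  13.7 -19.6] [0.4496 0.3391 0.0931]
side roof [447.  334.5  64.3  57.9 -19.2] [0.441  0.3285 0.0669]
side fin [447.1 335.1  39.5  18.8 -19.4] [0.4472 0.3363 0.0916]
side orange 71 [517.9   6.1  34.7  27.5  13.8] [0.5112 0.0028 0.0914]
```

View pics/g4.png

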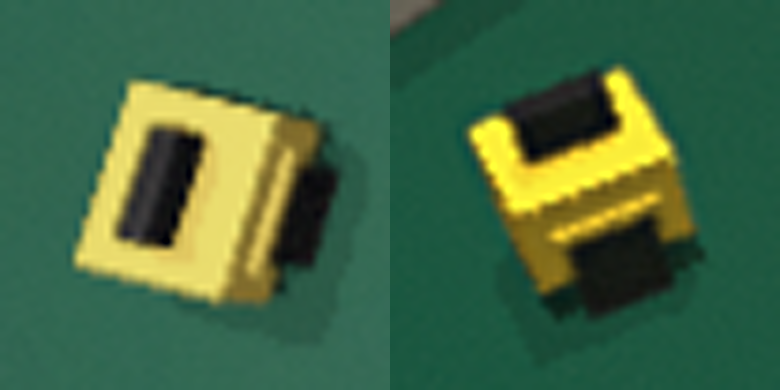

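The picture shows the cover standing untouched and square on its arms: fin at (160,185) in the top crop and (562,115) in the side crop. The orange timer reads top z ≈ 0.091 (home 0.090), centred on the socket. Next I go to the cover.

Call:
play_rows(deltas=[[85,[0,45,0],[0,0,0.07]],[85,[0,95,0],[0,0,0.15]],[85,[0,145,0],[0,0,0.25]],[85,[-2,195,0],[0,0,0.34]],[85,[-5,240,10],[0,0,0.43]],[85,[-8,280,25],[0,0,0.51]],[85,[-10.6,317.5,47],[0,0,0.578]],[85,[-10.6,317.5,47],[0,0,0.578]]])

```text
clock: 11.7
tcp_pos: [0.4472, 0.344, 0.1746]
orientation: [0.507, 3.092, 0.004]
contact_force: [-0.1, -0.1, -0.8]
grip_width: 0.085
```

```bash
python3 - <<'E'
from h import *
plan(CV*[1,1,0]+[0,0,.070],DN,yaw(70.7))
E
```

```text
t 11.7 tcp [0.4472 0.344  0.1746] shift [ -2.7  -6.7 104.6] q [-0.15  0.47 -0.8   1.85  0.41  0.99  0.13] F [-0.1 -0.1 -0.8] w 85.0
   turn 1 [0.004 0.007 0.012]
   turn -1 [-0.012  0.006 -3.13 ]
```

Call:
play_rows(deltas=[[85,[-2.7,-6.7,20],[0.004,0.007,0.012]],[85,[-2.7,-6.7,40],[0.004,0.007,0.012]],[60,[-2.7,-6.7,60],[0.004,0.007,0.012]],[50,[-2.7,-6.7,70],[0.004,0.007,0.012]],[45,[-2.7,-6.7,70],[0.004,0.007,0.012]]])

```text
clock: 12.32
tcp_pos: [0.4479, 0.3365, 0.1037]
orientation: [-0.527, -3.096, 0.002]
contact_force: [-0.1, 0.0, -0.3]
grip_width: 0.0449
```

```bash
python3 - <<'E'
from h import *
plan(CV*[1,1,0]+[0,0,.070],DN,yaw(70.7))
E
```

```text
t 12.32 tcp [0.4479 0.3365 0.1037] shift [-0.5  0.7 33.7] q [-0.19  0.56 -0.74  1.9   0.48  0.87  0.06] F [-0.1  0.  -0.3] w 44.9
   turn 1 [-0.001 -0.001 -0.   ]
   turn -1 [-1.000e-03  2.000e-03  3.141e+00]
```

Call:
play_rows(deltas=[[45,[-0.5,0.7,12],[0,0,0]],[45,[-0.5,0.7,24],[0,0,0]],[45,[-0.5,0.7,33],[0,0,0]],[30,[-0.5,0.7,33.5],[0,0,0]],[18,[-0.5,0.7,33.5],[0,0,0]],[5,[-0.5,0.7,33.5],[0,0,0]],[5,[-0.5,0.7,33.5],[0,0,0]],[5,[-0.5,0.7,33.5],[0,0,0]]], squeeze=70)

```text
clock: 13.32
tcp_pos: [0.4486, 0.3369, 0.0702]
orientation: [-0.527, -3.096, 0.002]
contact_force: [-0.0, -0.7, -0.7]
grip_width: 0.0105
```

```bash
python3 - <<'E'
from h import *
plan(CV*[1,1,0]+[0,0,.20],DN,yaw(70.7))
E
```

```text
t 13.32 tcp [0.4486 0.3369 0.0702] shift [ 2.000e-01 -1.000e-01 -1.298e+02] q [-0.21  0.6  -0.71  1.92  0.53  0.81  0.02] F [-0.  -0.7 -0.7] w 10.5
   turn 1 [-0.001 -0.    -0.   ]
   turn -1 [-1.000e-03  2.000e-03  3.141e+00]
```

Call:
play_rows(deltas=[[5,[0,0,-10],[0,0,0]],[5,[0,0,-30],[0,0,0]],[5,[0,0,-65],[0,0,0]],[5,[0,0,-105],[0,0,0]],[5,[0,0,-140],[0,0,0]],[5,[0,0,-145],[0,0,0]]])

```text
clock: 14.08
tcp_pos: [0.4497, 0.3386, 0.2192]
orientation: [0.526, 3.093, 0.005]
contact_force: [0.3, -0.1, -1.7]
grip_width: 0.0106
```

```bash
python3 - <<'E'
from h import *
plan(SK*[1,1,0]+[0,0,.21],DN,yaw(104))
E
```

```text
t 14.07 tcp [0.4497 0.3386 0.2192] shift [-174.4 -290.1    8.6] q [-0.11  0.42 -0.82  1.8   0.35  1.07  0.17] F [ 0.3 -0.1 -1.7] w 10.6
   turn 1 [ 0.003  0.004 -0.581]
   turn -1 [ 0.005 -0.004  2.56 ]
```

Call:
play_rows(deltas=[[5,[-15,-25,0],[0,0,-0.05]],[5,[-40,-65,0],[0,0,-0.13]],[5,[-68,-112,0],[0,0,-0.22]],[5,[-95,-158,0],[0,0,-0.32]],[5,[-122,-203,0],[0,0,-0.41]],[5,[-148,-245,0],[0,0,-0.49]],[5,[-166,-275,0],[0.003,0.004,-0.55]],[5,[-174.4,-290,4],[0.003,0.004,-0.581]]])

```text
clock: 15.08
tcp_pos: [0.5184, 0.0045, 0.2145]
orientation: [0.379, -3.118, 0.001]
contact_force: [0.8, -0.2, -0.7]
grip_width: 0.0108
```

```bash
python3 - <<'E'
from h import *
plan(SK*[1,1,0]+[0,0,.185],DN,yaw(104))
E
```

```text
t 15.07 tcp [0.5184 0.0045 0.2145] shift [-0.6  2.7 29.5] q [ 0.6   0.36 -0.89  1.9   0.33  1.03  1.38] F [ 0.8 -0.2 -0.7] w 10.8
   turn 1 [-0.001 -0.001 -0.002]
   turn -1 [-1.000e-03  1.000e-03  3.139e+00]
```

Call:
play_rows(deltas=[[5,[-0.6,2.7,10],[0,0,-0.002]],[5,[-0.6,2.7,20],[0,0,-0.002]],[5,[-0.6,2.7,25],[0,0,-0.002]],[5,[-0.6,2.7,25],[0,0,-0.002]]])

```text
clock: 15.58
tcp_pos: [0.5178, 0.0082, 0.189]
orientation: [0.385, -3.117, 0.001]
contact_force: [-0.0, -0.1, -1.6]
grip_width: 0.0105
```

```bash
python3 - <<'E'
from h import *
plan(SK*[1,1,0]+[0,0,.172],DN,yaw(104))
a,_=grab('top');b,_=grab('side')
z=np.load('side.npz');d=z['d'];P=pts('side',d);h=cv2.cvtColor(b,cv2.COLOR_RGB2HSV);ez=np.array([0,0,1.])
zr=r.get_obs()['tcp_pos'][2]-.0032; Z=P[...,2]
m=box((h[...,0]>18)&(h[...,0]<38)&(h[...,1]>120)&(h[...,2]>80),(200,110,290,220))
mr=m&(abs(Z-zr)<.006)
print(zr,mr.sum(),rect(onpl('side',cv2.convexHull(np.argwhere(mr)[:,::-1].astype(np.int32))[:,0].astype(float),ez*zr,ez)[:,:2]),np.median(Z[mr]))
cv2.imwrite('pics/g5.png',cv2.resize(b[110:230,180:300],(560,560),interpolation=cv2.INTER_CUBIC)[...,::-1])
E
```

```text
t 15.57 tcp [0.5178 0.0082 0.189 ] shift [-0.2 -1.1 17. ] q [ 0.57  0.4  -0.87  1.93  0.36  0.99  1.35] F [-0.  -0.1 -1.6] w 10.5
   turn 1 [-0.    -0.001  0.001]
   turn -1 [ 2.00e-03 -0.00e+00 -3.14e+00]
0.18644393713654325 257 [515.4   4.4  67.3  54.8  15.3] 0.18624695266007865
```

View pics/g5.png

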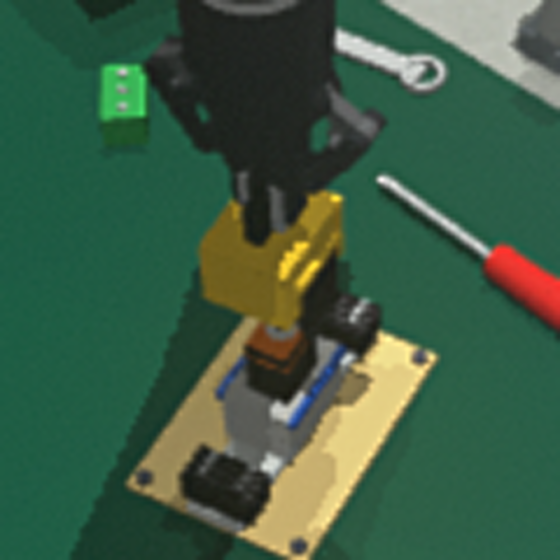

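The side view shows the cover held square above the upright timer (timer at 275,360; cover at 275,265), with everything else in place. I lower it.

Call:
play_rows(deltas=[[5,[-0.2,-1,10],[0,0,0.001]],[5,[-0.2,-1,22],[0,0,0.001]],[5,[-0.2,-1,34],[0,0,0.001]],[5,[-0.2,-1,46],[0,0,0.001]],[5,[-0.2,-1,58],[0,0,0.001]],[5,[-0.2,-1,66],[0,0,0.001]],[5,[-0.2,-1,67],[0,0,0.001]]])

```text
clock: 16.55
tcp_pos: [0.5184, 0.0069, 0.122]
orientation: [0.382, -3.117, 0.001]
contact_force: [0.3, 0.7, -0.2]
grip_width: 0.0104
```

```bash
python3 - <<'E'
from h import *
plan(SK*[1,1,0]+[0,0,.1012],DN,yaw(104));print(r.get_obs()['moment'])
E
```

```text
t 16.55 tcp [0.5184 0.0069 0.122 ] shift [ 0.   0.3 20.8] q [ 0.51  0.49 -0.81  1.98  0.46  0.87  1.27] F [ 0.3  0.7 -0.2] w 10.4
   turn 1 [-0.    -0.001 -0.   ]
   turn -1 [-2.000e-03  0.000e+00  3.141e+00]
[ 0.01305302 -0.03488446  0.00996928]
```

Call:
play_rows(deltas=[[5,[0,0.3,4],[0,0,0]],[5,[0,0.3,7],[0,0,0]],[5,[0,0.3,10],[0,0,0]],[5,[0,0.3,12],[0,0,0]],[5,[0,0.3,12],[0,0,0]]])

```text
clock: 17.18
tcp_pos: [0.5193, 0.0077, 0.1105]
orientation: [-0.383, 3.117, -0.0]
contact_force: [2.3, 0.4, 1.4]
grip_width: 0.0107
```

```bash
python3 - <<'E'
from h import *
plan(SK*[1,1,0]+[0,0,.1012],DN,yaw(104));print(r.get_obs()['moment'])
E
```

```text
t 17.18 tcp [0.5193 0.0077 0.1105] shift [ 1.1 -0.2  9.3] q [ 0.5   0.5  -0.8   1.99  0.48  0.84  1.25] F [2.3 0.4 1.4] w 10.7
   turn 1 [-0.     0.001 -0.   ]
   turn -1 [1.000e-03 0.000e+00 3.142e+00]
[ 0.3307969  -0.36141723 -0.01953755]
```

Call:
play_rows(deltas=[[5,[0.5,-0.2,2],[0,0,0]],[5,[0.5,-0.2,4],[0,0,0]],[5,[0.5,-0.2,6],[0,0,0]],[5,[0.5,-0.2,8],[0,0,0]],[5,[0.5,-0.2,8],[0,0,0]]])

```text
clock: 17.8
tcp_pos: [0.5183, 0.0072, 0.1019]
orientation: [0.383, -3.118, 0.0]
contact_force: [-0.6, 0.4, -1.5]
grip_width: 0.0106
```

```bash
python3 - <<'E'
from h import *
plan(SK*[1,1,0]+[0,0,.1012],DN,yaw(104));print(r.get_obs()['moment'])
E
```

```text
t 17.8 tcp [0.5183 0.0072 0.1019] shift [-0.   0.   0.7] q [ 0.5   0.51 -0.79  2.    0.49  0.83  1.24] F [-0.6  0.4 -1.5] w 10.6
   turn 1 [ 0. -0. -0.]
   turn -1 [-1.000e-03 -0.000e+00  3.142e+00]
[ 0.24380016  0.05156348 -0.02774866]
```

Call:
play_rows(deltas=[[5,[0,0,1],[0,0,0]],[5,[0,0,2],[0,0,0]],[5,[0,0,2.5],[0,0,0]],[5,[0,0,2.5],[0,0,0]]])

```text
clock: 18.3
tcp_pos: [0.5182, 0.0075, 0.101]
orientation: [0.383, -3.117, 0.002]
contact_force: [-6.3, 0.2, 18.7]
grip_width: 0.0103
```

```bash
python3 - <<'E'
from h import *
plan(SK*[1,1,0]+[0,0,.1012],DN,yaw(104));print(r.get_obs()['moment'])
E
```

```text
t 18.3 tcp [0.5182 0.0075 0.101 ] shift [-0.  -0.3 -0.2] q [ 0.49  0.51 -0.79  2.    0.5   0.83  1.24] F [-6.3  0.2 18.7] w 10.3
   turn 1 [-0.001 -0.001  0.   ]
   turn -1 [ 1.000e-03 -2.000e-03 -3.141e+00]
[-0.02517072  1.44935478 -0.04135652]
```

Call:
play_rows(deltas=[[5,[0,0,1.5],[0,0,0]],[5,[0,0,0],[0,0,0]],[25,[0,0,0],[0,0,0]],[40,[0,0,0],[0,0,0]],[40,[0,0,-10],[0,0,0]],[50,[0,0,-50],[0,0,0]],[60,[0,0,-100],[0,0,0]],[60,[0,0,-130],[0,0,0]]])

```text
clock: 19.3
tcp_pos: [0.5191, 0.0081, 0.2339]
orientation: [-0.383, 3.116, -0.003]
contact_force: [0.0, -0.2, -0.2]
grip_width: 0.0601
```

Call:
play_rows(deltas=[[60,[0,40,-5],[0,0,0]],[60,[0,90,-5],[0,0,0]],[60,[0,140,-5],[0,0,0]],[60,[0,190,-5],[0,0,0]],[60,[0,240,-5],[0,0,0]],[60,[0,240,-5],[0,0,0]]])

```text
clock: 20.05
tcp_pos: [0.4589, 0.2458, 0.2396]
orientation: [-0.396, 3.113, 0.001]
contact_force: [0.4, 0.4, 0.3]
grip_width: 0.0599
```

```bash
python3 - <<'E'
from h import *
a,_=grab('top','t2');b,_=grab('side','s2');ez=np.array([0,0,1.])
print(r.get_obs()['clock'],r.get_obs()['tcp_pos'])
for n in('top','side'):
    z=np.load(n+'.npz');p,d=z['p'],z['d'];P=pts(n,d);h=cv2.cvtColor(p,cv2.COLOR_RGB2HSV)
    H,S,V=[h[...,i] for i in range(3)];Z=P[...,2];T=n=='top';b_=(215,170,275,235) if T else (205,150,275,225)
    for nm,m,zz in(('roof',(Z>.09)&(Z<.104)&(H>18)&(H<38)&(S>110),.098),('fin',(Z>.117)&(Z<.131),.124)):
        m=box(m,b_); print(n,nm,m.sum(),m.sum()>5 and (rect(onpl(n,cv2.convexHull(np.argwhere(m)[:,::-1].astype(np.int32))[:,0].astype(float),ez*zz,ez)[:,:2]),np.median(P[m],0).round(4)))
c=lambda im,u,v,w:cv2.resize(im[v-w:v+w,u-w:u+w],(390,390),interpolation=cv2.INTER_CUBIC)
cv2.imwrite('pics/g6.png',np.hstack([c(a,244,205,35),c(b,241,190,40)])[...,::-1])
E
```

```text
20.15 [0.46074956 0.24110208 0.23873913]
top roof 414 (array([517.3,   7. ,  63.6,  51.3,  13.5]), array([0.5145, 0.0048, 0.0991]))
top fin 77 (array([518. ,   7.3,  39.6,  11.7,  13.2]), array([0.5173, 0.0074, 0.1248]))
side roof 325 (array([515. ,   4.2,  68.9,  55.1,  14.3]), array([ 0.5088, -0.0018,  0.0981]))
side fin 73 (array([515.5,   4. ,  43.2,  15.1,  13.6]), array([0.515 , 0.0044, 0.1229]))
```

View pics/g6.png

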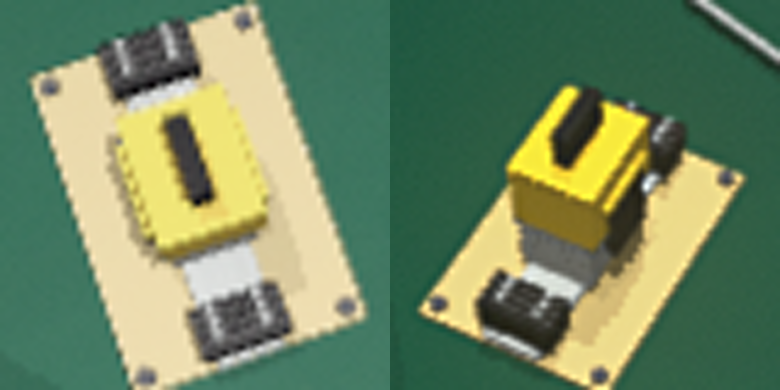

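View pics/s2.png

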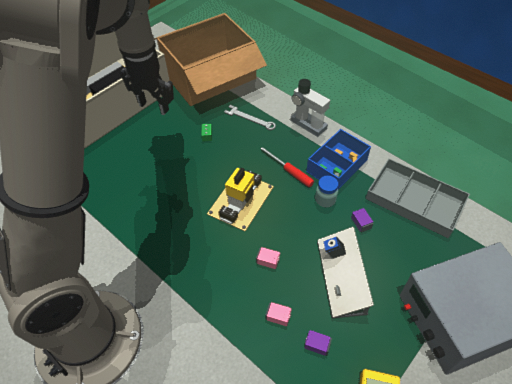

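The cover sits square and level: roof z is about 0.098–0.099 m against 0.098 expected at home, and yaw 13.5° against 14°. The bystanders are unmoved, the blue timer is still in the rack at (333,243), and the gripper is clear.

```bash
python3 -c "
from bench import r
print(r.hand_in())"
```

```text
the job is handed in; nothing more can be done
None
```

The orange timer is plugged into the socket, the yellow cover is pressed down over it, and the job was handed in at about 20 s of the 61 s allowed.

- **Timer:** It bottomed out against about 19 N. After release its top read z = 0.091 m (0.090 is home), and it was centred within about 2 mm and square to the socket. The tool stopped about 3 mm lower than I had computed, so I went by the camera reading, which agreed with fully home.
- **Cover:** The resistance rose and then fell away over the last millimetres. It then stopped hard at 19 N, above the 5–13 N the clips need, with the tool within 0.2 mm of the computed home height.
- **After letting go:** The roof read z = 0.099 m from the top camera and 0.098 m from the side (0.098 is home). The yaw was 13.5–14.3° against 14° for the socket.
- **Bystanders:** The blue timer is still in the rack. The other items look unmoved in the last side picture, which I checked only by eye.

**Not fully confirmed:**
- The clip joints cannot be read. That both clips snapped is inferred from the force drop, the hard stop and the home height, and I did no pull test.
- The two cameras disagree by 2–3 mm sideways on the cover's centre: top (517, 7) mm, side (515, 4) mm. This is about the calibration error, and I took the socket as (518, 7) mm.

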